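# Hold a glaze test over the oribe tile

## Task

Lift the L-shaped glaze test tile up and off its peg, carry it over the wall of the open display case and hold it upright over the middle of the square tile for comparison, its foot square with that tile's edges and about a centimetre above the glaze. Do not touch the case, its lid or the tiles in it, and leave everything else where it is. Finish while still holding the test tile steady there: do not put it down or let go.

Things in the scene. Friction and masses are not known exactly. Their poses are not given: they have to be found in the camera images.
- test_tile: L-shaped stoneware glaze test tile, 76 to 124 g, loose, hung on one of the rack's three pegs; the only hung piece with a foot. Upright plate 50 wide (y) x 8 thick (x) x 90 high (z); at its lower edge a foot 8 thick, 50 wide runs 25 mm forward (-x): underside spans x -29 to +4 mm. Origin: on the underside, mid-width, mid-thickness of the plate; z up. Pinch it from above across its 50 mm width
- test_tile_hole (a point): centre of the 14 mm round hole through the test tile's plate (along the tile's x), on its centreline, 74 mm above the underside and 16 mm below the top edge; the 6 mm peg passes through it, with play, so that the tile swings a little
- test_tile_foot (a point): centre of the underside of the test tile (of its 33 x 50 footprint), 12.5 mm from the body's origin towards -x
- rack: fixed wooden rack, 300 wide, 212 high: a cross bar between two uprights (z 170 to 202, x -9 to 9 mm), three 6 mm thick pegs at y -95, 0, 95 mm. Pegs leave the bar at z 186 and run to -x (its front, the robot's side), rising 18 degrees, to tips at x -68, z 207 mm. Tiles hang near x -40: free one by raising it 3 to 4 mm, then drawing it along the peg. Origin: on the table below the bar
- chip_a: flat glaze chip without a foot, 40 wide x 70 high x 8 thick, loose, hanging on another peg of the rack by a hole; leave it. Origin: middle of its lower edge, z up
- chip_b: second flat glaze chip, the same as chip_a, on the remaining peg; leave it. Origin: middle of its lower edge, z up
- case: clear acrylic display case, fixed on the shelf: outside 210 (x) x 280 (y) x 65 high, walls 5 thick, floor 10 thick, open on top, the lid standing raised along its +x side. Origin: centre of its underside
- case_lid (a joint): angle of the case's lid in rad, 0 shut; it starts raised at 1.78 to 1.93 and a stiff hinge holds it. The lid is a clear 210 x 280 x 5 sheet hinged along the top of the case's +x wall (with a 12 mm finger tab at the middle of its free edge), standing up to about 290 mm above the case's underside and leaning away from the opening
- square_tile: the square oribe tile, 100 x 100 x 12, green glaze on top, about 265 g, lying loose on the floor of the case, in its left or right half. Origin: centre of its underside; x and y along its edges, z up
- square_tile_top (a point): centre of the square tile's upper face, 12 mm above its origin
- oblong_tile: the other oribe tile, oblong, 110 (x) x 60 (y) x 12, loose in the other half of the case. Origin: centre of its underside
- shelf: low cypress shelf, fixed on the table, 250 (x) x 400 (y), top 45 mm above the table, carrying the case and the cup. Origin: on the table under its centre
- cup: stoneware cup without a handle, 68 across, 72 high, loose on the shelf beside the case (its +y end). Origin: centre of its underside
- jar: white glaze jar with a lid, 60 across, 85 high, loose on the table. Origin: centre of its underside
- rib: grey kidney-shaped hard silicone rib, about 115 x 65 x 6, loose on the table. Origin: near its middle, on its underside
- spoon: stainless measuring spoon, bowl 42 across and 16 high, handle 95 long, loose on the table. Origin: under the middle of the bowl; the handle runs to its -x
Things that resemble listed ones, but are neither listed nor needed, are in the scene too. Leave any blue or purple look-alike of the test_tile alone.

How it is judged:
On the way:
1. the test tile is off its peg, held in the fingers and clear of the rack (contact force between test_tile and the fingers above 1 N and contact force between test_tile and rack below 0.05 N and distance of test_tile from where it was at the start of the episode above 0.07 m), for 0.2 s.
At the end, for the whole second after the job is handed in: test tile held by the fingers alone, still and upright (0.12 rad); centre of its underside within 12 mm sideways of the square tile's centre and 4 to 18 mm above it, edges parallel (0.12 rad, any quarter turn); lid raised; case tiles within 6 mm, chips 30 mm, the rest 20 mm of their starts (contact force between test_tile and the fingers above 1 N and contact force between test_tile and rack below 0.05 N and contact force between test_tile and case below 0.05 N and contact force between test_tile and square_tile below 0.05 N and contact force between test_tile and oblong_tile below 0.05 N and contact force between test_tile and shelf below 0.05 N and contact force between test_tile and cup below 0.05 N and contact force between test_tile and jar below 0.05 N and horizontal distance between test_tile_foot and square_tile_top below 0.012 m and z of test_tile_foot in the frame of square_tile_top between 0.004 and 0.018 m and (angle between the x axis of test_tile and the x axis of square_tile, either way round below 0.12 rad or angle between the x axis of test_tile and the y axis of square_tile, either way round below 0.12 rad) and angle between test_tile's own z axis and vertical below 0.12 rad and linear speed of test_tile below 0.02 m/s and value of joint case_lid above 1.6 rad and distance of each of square_tile, oblong_tile from where it was at the start of the episode below 0.006 m and distance of each of cup, jar, rib, spoon from where it was at the start of the episode below 0.02 m and distance of each of chip_a, chip_b from where it was at the start of the episode below 0.03 m); the arm keeps its last pose, push and grip.
It fails at once if the test tile touches the display case, its lid or a tile in the case (contact force between test_tile and case above 0.5 N or contact force between test_tile and square_tile above 0.5 N or contact force between test_tile and oblong_tile above 0.5 N).
It fails at once if the robot touches the display case, its lid or a tile in the case (contact force between any of the arm, the fingers and case above 0.5 N or contact force between any of the arm, the fingers and square_tile above 0.5 N or contact force between any of the arm, the fingers and oblong_tile above 0.5 N).
It fails at once if a tile in the case is shifted by more than 6 mm (distance of any of square_tile, oblong_tile from where it was at the start of the episode above 0.006 m).
It fails at once if the cup, jar, rib or spoon is shifted by more than 20 mm (distance of any of cup, jar, rib, spoon from where it was at the start of the episode above 0.02 m).
It fails at once if one of the two flat chips is knocked off its peg or shifted by more than 30 mm (distance of any of chip_a, chip_b from where it was at the start of the episode above 0.03 m).
It also fails if it takes over 43 s, if anything falls off the work surface, if the arm or the gripper's body presses on something with over 40 N, if the wrist force passes 120 N, or if a joint passes its speed limit or range.

## Robot

A 7-joint arm with a two-finger parallel gripper is mounted at the origin on the work surface. World frame = base frame: x ahead of the robot, y to its left, z up, the work surface at z = 0. Lengths are in m, angles in rad, forces in N, time in s.
With the tool pointing down it reaches from about 0.375 to 0.925 m from the base axis. Payload 3.1 kg.
Tool frame: the origin (TCP) lies between the finger pads; the fingertips stand 19 mm ahead of it and the grasp point (between the pads) is the TCP; z points along the fingers, y is the line along which they close (so a half turn about z gives the same grasp; the last joint's range is limited). The gripper opens to 85 mm and grips with 20 to 120 N. Pads are 22 mm wide; open, the fingers measure 114 mm over their backs; the gripper's body (76 mm by 85 mm) begins 54 mm behind the grasp point. The pads swing forward as they close: fully open they stand 13 mm farther back than shut.
Start: joints at [1.132, 0.383, 0.044, 1.598, -0.018, 1.161, -0.05], TCP at [0.217, -0.613, 0.25] pointing down, gripper open.
Joint ranges: [-2.61, 2.61], [-0.41, 2.15], [-1.48, 1.57], [0, 2.5], [-1.57, 4.71], [0.05, 1.97], [-2.85, 2.85]. Speed limits (rad/s): [2.79, 2.79, 3.14, 3.14, 3.14, 3.14, 3.14].

## Interface

Orientations are given as a unit quaternion [x, y, z, w].
In Python, from bench import move_ptp, movel, move_j, move_gripper, pause, inverse_kinematics, read_camera, camera_params, MotionError, sign_off, look_for, tip_of, read_time_s, read_qpos, read_joint_vel, read_effort, read_eef_pos, read_tcp_rot, read_ft_force, read_ft_torque, read_finger_gap, read_grasp_force gives the robot as it stands. Calls block until the motion is done:
- move_ptp(position, orientation): joint-space move of the TCP to a pose.
- movel(position, orientation=None, speed=0.15): straight line of the TCP; orientation=None keeps the orientation; speed is the mean speed in m/s.
- move_j(angles): joint-space move.
- move_gripper(opening, effort=None): finger opening in m; effort is the grip in N (None keeps the last); returns when the fingers have stopped.
- pause(seconds).
- inverse_kinematics(position, orientation): joint angles nearest the present ones, or None.
- read_camera(name): name is "scene" or "side" or "wrist"; returns the picture (420x560x3 uint8, red, green, blue); there is no depth.
- camera_params(name): a dict with "K" (3x3 intrinsics, pixels), "camera_from_world" (4x4, takes a point from world to camera coordinates). Camera axes: x right, y down, z forward; pixel columns grow to the right and rows downward; lengths in m; the calibration is good to about 2 mm. The wrist camera is an equidistant fisheye: a pixel r from the principal point sees the ray r / f radians off the axis. A picture is of the moment at which its call begins: read the wrist's pose just before it. camera_params takes no time and is no camera call; for the wrist camera it gives the pose at the moment of the call.
A pose or a line that the arm cannot do raises MotionError and nothing moves.
- sign_off(): hands the job in; it is judged then, once.
Trained networks look in the newest picture that a camera, given by its name, has taken for a name from the list of things; names that differ only in an ending like _2 or _b are one class to them, and where a whole thing is asked for, a point or a joint stands for the part that bears it (a point fixed in the world has none). Each returns a list of dicts, best first, with "confidence" (0 to 1); they miss things now and then, are a little off and sometimes report something else, mostly with a low value. They report only what shows in the picture. A call takes as long as a camera call. They do not tell look-alikes from the thing itself.
- look_for(camera, name): "at" ([column, row] in pixels, amid what is visible of it).
- tip_of(camera, name): "at" ([column, row] in pixels: a listed point, or the origin of a listed thing).
Readings, each from a call of its own:
- read_time_s(): time.
- read_qpos(): joint angles.
- read_joint_vel(): joint speeds.
- read_effort(): joint torques, N m.
- read_eef_pos(): TCP position.
- read_tcp_rot(): TCP orientation.
- read_ft_force(): force on the tool from outside, world axes, zero at the start.
- read_ft_torque(): the same for the moment, N m.
- read_finger_gap(): finger opening in m.
- read_grasp_force(): force on a finger pad.
Only numpy, scipy, OpenCV 4.12 (cv2) and the standard library are available. Lean on these libraries where they do the work, as an engineer would, in place of code of your own. Each camera call takes 0.05 s, during which the arm holds its last target. There are 200 camera calls.

## Working session

There is one attempt and no reset: what is moved stays moved. The work goes in short steps, each a Python script; the robot and the scene stay as the last script left them, time stands still between calls to the robot, and variables do not carry over. Pictures are saved under pics/ and viewed, at most 10 in all, crops included, and the job is handed in when it is done.

```bash
mkdir -p pics; cat > h.py <<'E'
import numpy as np, cv2
from bench import *
def snap(cam, fn=None):
    P=camera_params(cam); im=read_camera(cam)
    if fn: cv2.imwrite(fn, im[:,:,::-1])
    return im,P
def proj(P,p):
    c=P["camera_from_world"]@np.append(p,1); q=P["K"]@c[:3]; return q[:2]/q[2]
def ray(P,uv,fish=False):
    K=np.array(P["K"]);T=np.array(P["camera_from_world"]);x=(uv[0]-K[0,2])/K[0,0];y=(uv[1]-K[1,2])/K[1,1]
    if fish:
        r=np.hypot(x,y)+1e-12; d=np.array([np.sin(r)*x/r,np.sin(r)*y/r,np.cos(r)])
    else: d=np.array([x,y,1.])
    d/=np.linalg.norm(d); R=T[:3,:3]; return -R.T@T[:3,3], R.T@d
def atz(P,uv,z,fish=False):
    o,d=ray(P,uv,fish); return o+d*(z-o[2])/d[2]
def tri(rays):
    A=0;b=0
    for o,d in rays:
        M=np.eye(3)-np.outer(d,d);A=A+M;b=b+M@o
    return np.linalg.solve(A,b)
E
python3 - <<'E'
from h import *
np.set_printoptions(precision=3,suppress=True)
print(read_time_s())
ims=[]
for c in ("scene","side"):
    im,P=snap(c,f"pics/{c}0.png"); print(c,-P["camera_from_world"][:3,:3].T@P["camera_from_world"][:3,3])
    for f,n in [(tip_of,k) for k in("test_tile","test_tile_hole","test_tile_foot","square_tile_top","case","rack","chip_a","oblong_tile","shelf","cup","jar")]:
        print(n,[(np.round(d["at"]).tolist(),round(d["confidence"],2)) for d in f(c,n)])
E
```

```text
0.0
scene [0.888 0.56  1.171]
test_tile [([342.0, 280.0], 0.98), ([367.0, 297.0], 0.91), ([297.0, 266.0], 0.59)]
test_tile_hole [([342.0, 269.0], 0.82), ([261.0, 333.0], 0.74), ([379.0, 286.0], 0.58)]
test_tile_foot [([339.0, 284.0], 0.77), ([372.0, 297.0], 0.7), ([302.0, 264.0], 0.69), ([263.0, 336.0], 0.68)]
square_tile_top [([216.0, 205.0], 0.73)]
case [([206.0, 194.0], 0.78)]
rack [([326.0, 243.0], 0.42)]
chip_a [([347.0, 321.0], 0.77), ([324.0, 295.0], 0.73)]
oblong_tile [([201.0, 177.0], 0.75), ([247.0, 239.0], 0.31)]
shelf []
cup [([248.0, 239.0], 0.74)]
jar [([328.0, 243.0], 0.88)]
side [-0.048 -0.565  0.584]
test_tile [([155.0, 243.0], 0.72), ([257.0, 207.0], 0.67), ([357.0, 256.0], 0.65), ([236.0, 200.0], 0.57), ([184.0, 248.0], 0.51)]
test_tile_hole [([150.0, 217.0], 0.97), ([181.0, 226.0], 0.82), ([260.0, 187.0], 0.72), ([233.0, 168.0], 0.7), ([383.0, 280.0], 0.29)]
test_tile_foot [([157.0, 246.0], 0.86), ([258.0, 210.0], 0.81), ([229.0, 200.0], 0.76), ([234.0, 169.0], 0.2)]
square_tile_top [([357.0, 256.0], 0.58), ([186.0, 170.0], 0.34)]
case [([388.0, 275.0], 0.92)]
rack [([226.0, 224.0], 0.84)]
chip_a [([184.0, 173.0], 0.71), ([207.0, 180.0], 0.6)]
oblong_tile [([408.0, 289.0], 0.74)]
shelf []
cup [([306.0, 246.0], 0.81), ([354.0, 259.0], 0.36)]
jar [([225.0, 221.0], 0.43)]
```

View pics/scene0.png

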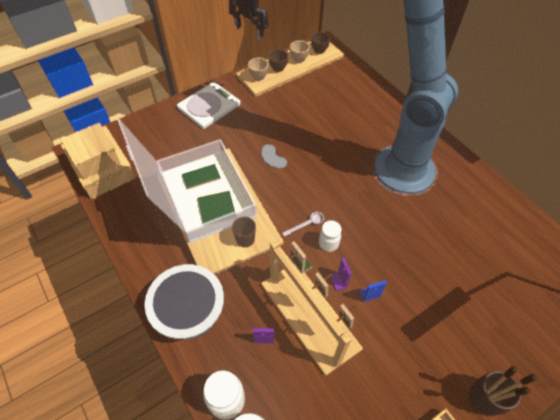

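View pics/side0.png

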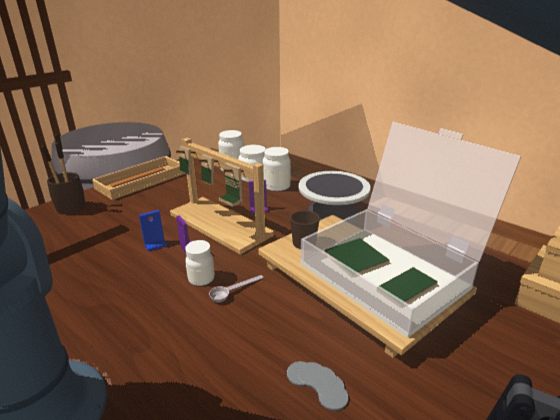

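The scene shows two purple and one blue L-shaped look-alikes standing on the table (scene 342,275; 263,335; 373,290). Three green pieces hang on the pegs (scene 299,256; 321,286; 346,316; side 232,190; 207,173; 184,165). The piece nearest the case (scene 299,256; side 232,190) looks largest and footed, so I'll confirm it in one enlarged crop.

```bash
python3 - <<'E'
import cv2,numpy as np
a=cv2.imread("pics/side0.png")[130:250,165:275]; b=cv2.imread("pics/scene0.png")[235:335,265:365]
a=cv2.resize(a,(400,436),interpolation=3); b=cv2.resize(b,(400,400),interpolation=3); b=cv2.copyMakeBorder(b,0,36,0,0,0)
cv2.imwrite("pics/crop.png",np.hstack([a,b]))
E
```

```text
(no output)
```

View pics/crop.png

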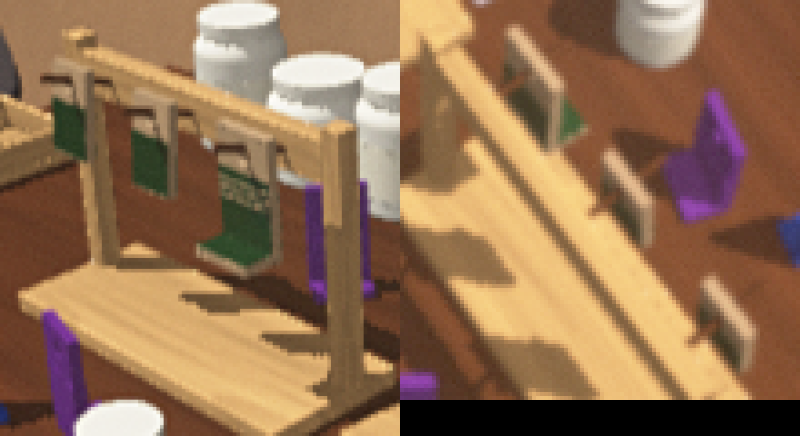

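The crop confirms it: the test tile is the green piece with a foot on the peg nearest the case (side about 232,190; scene about 300,256). The others hanging are flat chips. Next I'll compute positions.

```bash
python3 - <<'E'
from h import *
np.set_printoptions(precision=4,suppress=True)
S=camera_params("scene");D=camera_params("side")
T=lambda a,b:tri([ray(S,a),ray(D,b)])
print("origin",T((297,266),(236,200)),"foot",T((302,264),(229,200)))
print("cup",T((248,239),(306,246)),"jar",T((328,243),(225,221)),"case",T((206,194),(388,275)))
for nm,P in(("scene",S),("side",D)):
    im=cv2.imread(f"pics/{nm}0.png").astype(int);b,g,r=im[...,0],im[...,1],im[...,2]
    m=((g>r*1.3)&(g>b*1.15)&(g>25)).astype(np.uint8)
    n,l,st,c=cv2.connectedComponentsWithStats(m)
    for i in range(1,n):
        if st[i,4]>100:
            pts=np.argwhere(l==i)[:,::-1].astype(float)
            W=np.array([atz(P,p,.067)[:2] for p in pts],np.float32)
            R=cv2.minAreaRect(W*1000); print(nm,c[i],st[i,4],"rect",np.round(R[0],1),np.round(R[1],1),round(R[2],1),"mean",W.mean(0))
# rack bar ends / post tops (side px)
a=atz(D,(258,165),.212);b=atz(D,(186.5,139),.212);print("posts side",a,b,np.linalg.norm(a-b))
s=atz(S,(265+25/4,235+45/4),.202);print(s)
E
```

```text
origin [0.5477 0.142  0.1159] foot [0.533  0.1475 0.1198]
cup [ 0.5932 -0.0419  0.0385] jar [0.4542 0.113  0.1072] case [ 0.6171 -0.2463  0.0447]
scene [200.1429 175.367 ] 406 rect [ 600.  -299.3] [ 49.4 102.3] 78.3 mean [ 0.6009 -0.2997]
scene [214.8093 205.5178] 645 rect [ 616.7 -171.9] [84.4 92.1] 73.1 mean [ 0.6187 -0.1751]
side [231.3282 196.1985] 131 rect [627.1 243.1] [78.  49.1] 17.2 mean [0.6188 0.2418]
side [356.8032 254.5839] 1067 rect [ 611.9 -173.3] [96.5 96.9] 71.8 mean [ 0.6128 -0.1744]
side [408.2179 283.808 ] 927 rect [ 597.  -304.5] [56.7 98.6] 78.8 mean [ 0.5958 -0.3047]
posts side [0.582  0.0921 0.212 ] [0.5832 0.3733 0.212 ] 0.28127264553388887
[0.5958 0.098  0.202 ]
```

```bash
python3 - <<'E'
from h import *
from scipy.spatial.transform import Rotation as Ro
np.set_printoptions(precision=4,suppress=True)
print(read_tcp_rot())
def q(yaw,b=0): return (Ro.from_euler('z',yaw+b,degrees=True)*Ro.from_quat([1,0,0,0])).as_quat()
for b in(0,180):
    for p,y in(((.55,-.17,.45),-17),((.54,.14,.3),0),((.54,.14,.19),0),((.61,-.17,.15),-17)):
        print(b,p,inverse_kinematics(list(p),list(q(y,b))))
p=read_eef_pos(); movel([.3,-.45,.45],speed=.3)
print(read_time_s())
move_ptp([.52,-.17,.45],list(q(-17,0 if inverse_kinematics([.54,.14,.19],list(q(0,0))) is not None else 180)))
print(read_time_s(),read_eef_pos(),read_qpos())
im,P=snap("wrist","pics/w1.png")
for n in("square_tile_top","oblong_tile","case"): print(n,[(np.round(d["at"]).tolist(),round(d["confidence"],2)) for d in tip_of("wrist",n)])
np.save("w1.npy",np.array([P["K"],P["camera_from_world"]],dtype=object),allow_pickle=True)
print(P["K"],P["camera_from_world"])
E
```

```text
[ 0.9855  0.1696  0.     -0.    ]
0 (0.55, -0.17, 0.45) [ 0.4773  0.1548 -0.2855  1.4825  0.0435  1.5105 -1.6751]
0 (0.54, 0.14, 0.3) [ 0.4135  0.2709 -0.8615  1.7317  0.2165  1.2383 -2.0721]
0 (0.54, 0.14, 0.19) [ 0.3418  0.3844 -0.7957  1.8475  0.3157  1.0407 -2.1505]
0 (0.61, -0.17, 0.15) [ 0.3497  0.4612 -0.1809  1.7143  0.0969  0.9748 -1.7347]
180 (0.55, -0.17, 0.45) [ 0.704   0.1798 -0.5527  1.4719  0.0942  1.5165  1.4274]
180 (0.54, 0.14, 0.3) [ 0.495   0.3015 -0.9685  1.7288  0.2609  1.2489  1.0347]
180 (0.54, 0.14, 0.19) [ 0.5023  0.4673 -1.0141  1.8414  0.4475  1.0838  0.8901]
180 (0.61, -0.17, 0.15) [ 0.6376  0.5178 -0.555   1.6992  0.3123  1.014   1.2485]
2.25
3.5833 [ 0.5193 -0.1722  0.4491] [ 0.5958  0.1034 -0.3827  1.5436  0.0392  1.5037 -1.6582]
square_tile_top [([261.0, 98.0], 0.75)]
oblong_tile [([343.0, 90.0], 0.56), ([80.0, 188.0], 0.4)]
case [([299.0, 92.0], 0.71)]
[[325.1923   0.     280.3338]
 [  0.     325.1923 203.0546]
 [  0.       0.       1.    ]] [[-0.2943 -0.9557  0.001  -0.012 ]
 [-0.9217  0.2841  0.264   0.4401]
 [-0.2526  0.0768 -0.9645  0.7149]
 [ 0.      0.      0.      1.    ]]
```

```bash
python3 - <<'E'
from h import *
from scipy.spatial.transform import Rotation as Ro
np.set_printoptions(precision=4,suppress=True)
K,T=np.load("w1.npy",allow_pickle=True); P={"K":np.array(K,float),"camera_from_world":np.array(T,float)}
im=cv2.imread("pics/w1.png").astype(int);b,g,r=im[...,0],im[...,1],im[...,2]
m=((g>r*1.3)&(g>b*1.15)&(g>25)).astype(np.uint8)
n,l,st,c=cv2.connectedComponentsWithStats(m)
for i in range(1,n):
    if st[i,4]>150:
        pts=np.argwhere(l==i)[:,::-1].astype(float)
        W=np.array([atz(P,p,.067,True)[:2] for p in pts],np.float32)
        R=cv2.minAreaRect(W*1000); print(c[i],st[i,4],"rect",np.round(R[0],1),np.round(R[1],1),round(R[2],1),"mean",W.mean(0))
move_ptp([.40,.14,.36],[1,0,0,0])
print(read_time_s(),read_eef_pos())
im,P=snap("wrist","pics/w2.png")
for f,n in((tip_of,"test_tile_hole"),(tip_of,"test_tile"),(tip_of,"test_tile_foot"),(look_for,"test_tile"),(tip_of,"rack"),(tip_of,"chip_a")): print(n,[(np.round(d["at"]).tolist(),round(d["confidence"],2)) for d in f("wrist",n)])
np.save("w2.npy",np.array([P["K"],P["camera_from_world"]],dtype=object),allow_pickle=True)
for q in((.543,.14,.117),(.543,.14,.209),(.583,.083,.212),(.583,.383,.212)):
    c=P["camera_from_world"]@np.append(q,1);th=np.arctan2(np.hypot(c[0],c[1]),c[2]);k=325.2*th/np.hypot(c[0],c[1]);print(q,280.3+k*c[0],203+k*c[1])
E
```

```text
[342.8033  95.7886] 1845 rect [ 595.  -300.2] [ 57.3 104.7] 78.9 mean [ 0.5864 -0.2947]
[261.0417 101.3997] 3905 rect [ 613.7 -170.4] [97.2 96.2] 72.0 mean [ 0.6137 -0.1704]
[ 94.0778 220.7938] 257 rect [520.3 190.6] [25.1 52.9] 0.1 mean [0.5191 0.1884]
5.0833 [0.4013 0.1385 0.3606]
test_tile_hole [([166.0, 179.0], 0.94), ([274.0, 33.0], 0.88), ([228.0, 148.0], 0.56)]
test_tile [([235.0, 148.0], 0.76), ([182.0, 168.0], 0.59), ([274.0, 48.0], 0.57)]
test_tile_foot [([275.0, 59.0], 0.84), ([238.0, 138.0], 0.83), ([190.0, 169.0], 0.59), ([406.0, 33.0], 0.22), ([489.0, 33.0], 0.16)]
test_tile [([275.0, 46.0], 0.92), ([177.0, 172.0], 0.76), ([235.0, 145.0], 0.61)]
rack [([210.0, 42.0], 0.6)]
chip_a [([189.0, 55.0], 0.89), ([111.0, 65.0], 0.72), ([407.0, 31.0], 0.56)]
(0.543, 0.14, 0.117) 278.95784686363714 50.99449814609039
(0.543, 0.14, 0.209) 278.4821427695849 29.9088334907442
(0.583, 0.083, 0.212) 344.9719904290812 -10.912669927013837
(0.583, 0.383, 0.212) 41.10443883644331 24.477719199970664
```

View pics/w2.png

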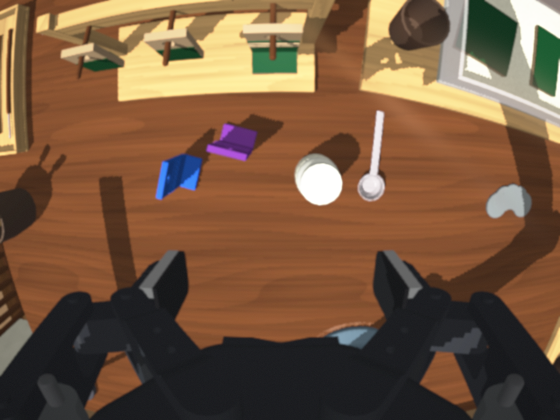

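View pics/w1.png

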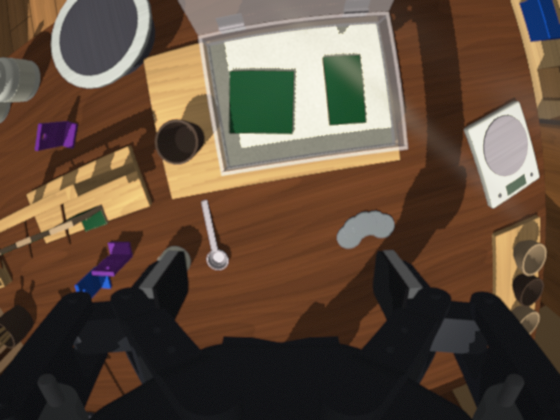

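w1 shows the square tile (261,101) in the left half of the case; all three views agree on about (0.613, -0.172), edges at 72°/-18°. w2 shows the test tile at the top (peg at 273,33; foot 275,60). I'll look again from closer above.

```bash
python3 - <<'E'
from h import *
np.set_printoptions(precision=4,suppress=True)
movel([.45,.14,.34],speed=.15); pause(.3)
print(read_time_s(),read_eef_pos())
im,P=snap("wrist","pics/w3.png")
for f,n in((tip_of,"test_tile_hole"),(tip_of,"test_tile"),(tip_of,"test_tile_foot"),(look_for,"test_tile")): print(n,[(np.round(d["at"]).tolist(),round(d["confidence"],2)) for d in f("wrist",n)])
np.save("w3.npy",np.array([P["K"],P["camera_from_world"]],dtype=object),allow_pickle=True)
print(-P["camera_from_world"][:3,:3].T@P["camera_from_world"][:3,3])
im=im.astype(int);r,g,b=im[...,0],im[...,1],im[...,2]
m=((g>r*1.3)&(g>b*1.15)&(g>25)).astype(np.uint8)
n,l,st,c=cv2.connectedComponentsWithStats(m)
for i in range(1,n):
    if st[i,4]>150:
        pts=np.argwhere(l==i)[:,::-1].astype(float)
        W=np.array([atz(P,p,.127,True)[:2] for p in pts],np.float32)
        R=cv2.minAreaRect(W*1000); print(c[i],st[i,4],"rect",np.round(R[0],1),np.round(R[1],1),round(R[2],1))
cv2.imwrite("pics/w3c.png",cv2.resize(cv2.imread("pics/w3.png")[0:200,140:400],None,fx=3,fy=3))
E
```

```text
6.2417 [0.4496 0.1402 0.3405]
test_tile_hole [([229.0, 191.0], 0.81), ([164.0, 218.0], 0.66), ([273.0, 84.0], 0.62)]
test_tile [([275.0, 88.0], 0.81), ([235.0, 183.0], 0.73)]
test_tile_foot [([236.0, 174.0], 0.78), ([276.0, 102.0], 0.64), ([187.0, 204.0], 0.6), ([496.0, 60.0], 0.48)]
test_tile [([238.0, 185.0], 0.88), ([219.0, 5.0], 0.77), ([280.0, 94.0], 0.72), ([177.0, 208.0], 0.66)]
[0.5157 0.1406 0.4649]
[501.568  46.523] 1176 rect [ 618.6 -130.3] [78.4 38.8] 71.7
[553.6234  81.3734] 608 rect [ 590.2 -225.1] [82.  30.2] 0.3
[488.4467  79.1912] 591 rect [ 577.1 -113.6] [54.5 34.8] 72.5
[288.432  104.0648] 463 rect [529.2 132.5] [23.  20.5] 0.3
[178.5949  98.1329] 158 rect [539.1 246.5] [33.7  6.4] 90.0
[261.6992 104.401 ] 389 rect [528.8 159.2] [18.5 22. ] 89.8
```

View pics/w3c.png

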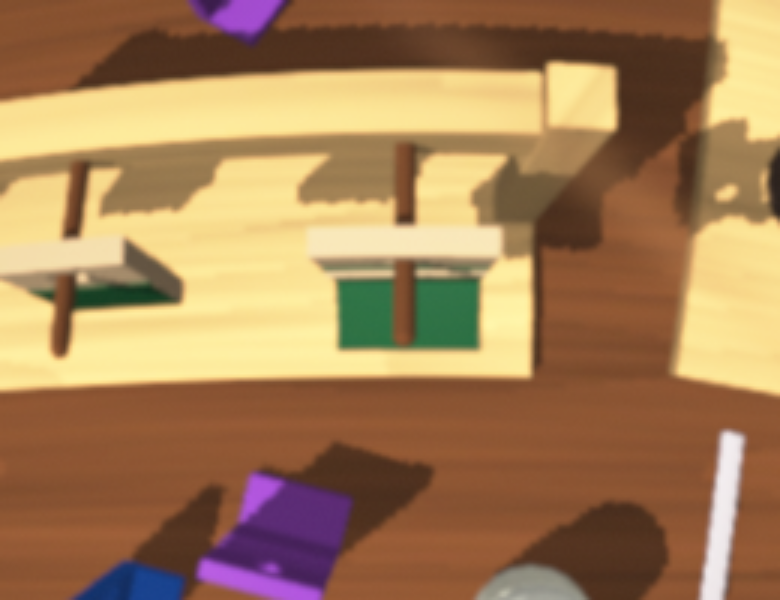

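```bash
python3 - <<'E'
from h import *
np.set_printoptions(precision=4,suppress=True)
K,T=np.load("w3.npy",allow_pickle=True); P={"K":np.array(K,float),"camera_from_world":np.array(T,float)}
f=lambda u,v,z:print((u,v),z,atz(P,(140+u/3-.33,v/3-.33),z,True))
for u,v in((307,228),(502,228),(310,258),(502,256)): f(u,v,.209)
f(338,348,.127);f(479,348,.127)
f(404,342,.207); f(404,145,.186); f(545,72,.202); f(545,135,.202);f(545,62,.212);f(617,65,.212);f(547,128,.212);f(617,130,.212)
E
```

```text
(307, 228) 0.209 [0.5488 0.1702 0.209 ]
(502, 228) 0.209 [0.5486 0.1198 0.209 ]
(310, 258) 0.209 [0.5407 0.1695 0.209 ]
(502, 256) 0.209 [0.5412 0.1198 0.209 ]
(338, 348) 0.127 [0.5172 0.1692 0.127 ]
(479, 348) 0.127 [0.5172 0.1208 0.127 ]
(404, 342) 0.207 [0.5183 0.1451 0.207 ]
(404, 145) 0.186 [0.5757 0.1456 0.186 ]
(545, 72) 0.202 [0.5941 0.1075 0.202 ]
(545, 135) 0.202 [0.5759 0.1077 0.202 ]
(545, 62) 0.212 [0.594  0.1087 0.212 ]
(617, 65) 0.212 [0.5943 0.0897 0.212 ]
(547, 128) 0.212 [0.5755 0.1084 0.212 ]
(617, 130) 0.212 [0.576 0.09  0.212]
```

Test tile measured: top edge 50 mm wide at z=0.209, centre (0.545, 0.145), yaw 0, upright, and the rack matches its given sizes. Now I'll grasp it.

```bash
python3 - <<'E'
from h import *
np.set_printoptions(precision=4,suppress=True)
st=lambda s:print(s,read_time_s(),read_eef_pos(),read_finger_gap(),read_grasp_force(),read_ft_force())
move_gripper(.076)
movel([.545,.1455,.30],[1,0,0,0],speed=.15)
movel([.545,.1455,.191],speed=.1); pause(.2); st("down")
move_gripper(.04,45); pause(.2); st("grip")
p=np.array(read_eef_pos()); 
movel([.545,.1455,.1947],speed=.03); pause(.2); st("up")
E
```

```text
down 9.0333 [0.5454 0.1457 0.1917] 0.07599509370241954 0.0 [-0.0073 -0.3026  0.1962]
grip 9.5833 [0.5454 0.1456 0.1913] 0.04898738602805029 46.53955556452274 [ 0.7468 -0.5273  0.6683]
up 10.0583 [0.5447 0.1454 0.1944] 0.0489982724554613 46.57501883804798 [-0.301   0.9837 -0.7093]
```

```bash
python3 - <<'E'
from h import *
np.set_printoptions(precision=4,suppress=True)
st=lambda s:print(s,read_time_s(),np.array(read_eef_pos()),read_finger_gap(),read_grasp_force(),read_ft_force())
x,z=.545,.1952
movel([x,.1455,z],speed=.03); st("up")
for d in(.012,.024,.036,.055):
    movel([x-d,.1455,z+d*.325],speed=.06); st(d)
movel([.48,.145,.33],speed=.15); pause(.3); st("high")
im,P=snap("side","pics/s1.png"); im2,_=snap("scene","pics/sc1.png")
for c in("side","scene"):
  for n in("test_tile","test_tile_hole","test_tile_foot","chip_a"): print(c,n,[(np.round(d["at"]).tolist(),round(d["confidence"],2)) for d in tip_of(c,n)][:4])
S=camera_params("scene")
e=read_eef_pos();print("pred side origin/hole",proj(P,(e[0],e[1],e[2]-.072)),proj(P,(e[0],e[1],e[2]+.002)))
print("pred scene",proj(S,(e[0],e[1],e[2]-.072)))
cv2.imwrite("pics/s1c.png",cv2.resize(im[60:260,130:330,::-1],None,fx=3,fy=3))
E
```

```text
up 10.3083 [0.545  0.1455 0.1952] 0.04938525883823556 46.574396565556526 [ 0.0289  0.1366 -1.2952]
0.012 10.6667 [0.5326 0.1456 0.1994] 0.04931380435113379 46.579347252845764 [ 1.1728  0.0186 -1.0222]
0.024 11.025 [0.5207 0.1456 0.2032] 0.04897544162130108 46.581418588757515 [ 0.2783 -0.0842 -2.1339]
0.036 11.3833 [0.5088 0.1456 0.2071] 0.04914584931737548 46.58272974193096 [ 1.0929 -1.3143  0.0981]
0.055 11.8667 [0.4899 0.1455 0.2133] 0.04943512147878738 46.583389565348625 [ 0.6678  0.3785 -0.2174]
high 13.1 [0.4797 0.1449 0.3292] 0.04935828831470127 46.56445451080799 [-0.2531 -0.0419 -0.6349]
side test_tile [([156.0, 243.0], 0.75), ([261.0, 209.0], 0.75), ([207.0, 157.0], 0.62)]
side test_tile_hole [([182.0, 222.0], 0.82), ([261.0, 186.0], 0.79), ([150.0, 217.0], 0.67)]
side test_tile_foot [([157.0, 247.0], 0.82), ([203.0, 156.0], 0.63), ([257.0, 210.0], 0.62), ([189.0, 251.0], 0.58)]
side chip_a [([185.0, 176.0], 0.76), ([205.0, 180.0], 0.52), ([208.0, 156.0], 0.19)]
scene test_tile [([342.0, 280.0], 0.85), ([262.0, 340.0], 0.73), ([322.0, 225.0], 0.59), ([368.0, 298.0], 0.56)]
scene test_tile_hole [([344.0, 272.0], 0.83), ([326.0, 212.0], 0.82), ([262.0, 332.0], 0.67), ([377.0, 285.0], 0.57)]
scene test_tile_foot [([340.0, 284.0], 0.84), ([372.0, 296.0], 0.8), ([326.0, 223.0], 0.6), ([264.0, 338.0], 0.55)]
scene chip_a [([345.0, 319.0], 0.72), ([328.0, 294.0], 0.49)]
pred side origin/hole [207.5609 152.7086] [204.4146 119.8056]
pred scene [322.4118 225.6088]
```

View pics/s1c.png

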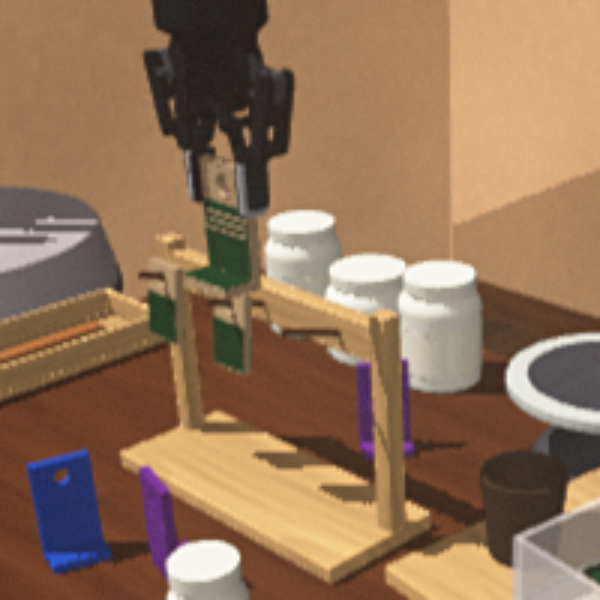

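```bash
python3 - <<'E'
from h import *
np.set_printoptions(precision=1,suppress=True)
D=camera_params("side");e=np.array(read_eef_pos())
for n,o in dict(fr_bot=(-.029,-.025,0),fl_bot=(-.029,.025,0),bk_r_bot=(.004,-.025,0),fr_top=(-.029,-.025,.008),fl_top=(-.029,.025,.008),ctr=(0,0,0),top_r=(-.004,-.025,.09),hole=(-.004,0,.074)).items():
    print(n,(proj(D,e+np.array(o)-[0,0,.072])-[130,60])*3+1)
im=cv2.imread("pics/s1.png")[105:165,180:230]; cv2.imwrite("pics/s1d.png",cv2.resize(im,None,fx=10,fy=10,interpolation=cv2.INTER_CUBIC))
E
```

```text
fr_bot [223.5 298.3]
fl_bot [181.  281.6]
bk_r_bot [259.7 285.8]
fr_top [222.5 287.7]
fl_top [179.8 271.3]
ctr [233.7 279.1]
top_r [240.1 165.6]
hole [219.7 181.6]
```

View pics/s1d.png

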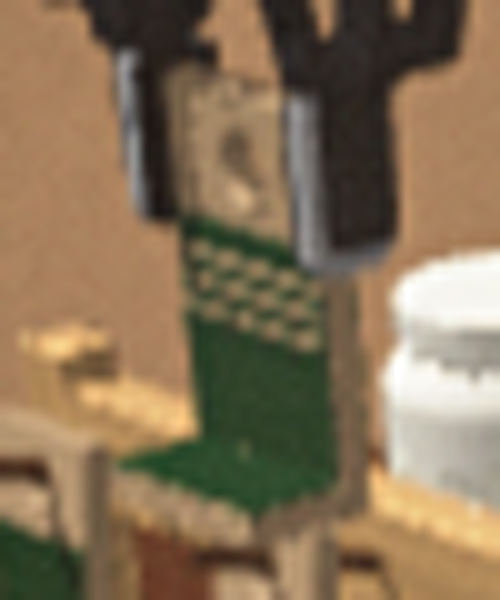

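The crop shows the tile gripped with its hole between the pads (204,122) and upright; its foot corners (205,158; 216,156) lie within about 1–2 px of the prediction. I'll carry it over the case.

```bash
cat >> h.py <<'E'
from scipy.spatial.transform import Rotation as Ro
YAW=-18; Q=list((Ro.from_euler('z',YAW,degrees=True)*Ro.from_quat([1,0,0,0])).as_quat())
C=np.array([.613,-.172]); a=np.radians(YAW); TX=np.array([np.cos(a),np.sin(a)]); G=C+.0125*TX
E
python3 - <<'E'
from h import *
np.set_printoptions(precision=4,suppress=True)
st=lambda s:print(s,read_time_s(),np.array(read_eef_pos()),read_finger_gap(),read_grasp_force())
movel([.50,-.13,.33],Q,speed=.12); st("carry")
movel([*G,.30],Q,speed=.12)
movel([*G,.215],speed=.1); pause(.3); st("hover")
im,P=snap("side","pics/s2.png"); im2,S=snap("scene","pics/sc2.png")
e=np.array(read_eef_pos());R=Ro.from_euler('z',YAW,degrees=True).as_matrix()
for c,PP in(("side",P),("scene",S)):
  for n,o in(("test_tile",(0,0,0)),("test_tile_hole",(0,0,.074)),("test_tile_foot",(-.0125,0,0)),("square_tile_top",None)):
    pr=proj(PP,e+R@np.array(o)-[0,0,.072]) if o else proj(PP,(*C,.067))
    print(c,n,pr,[(np.round(d["at"],1).tolist(),round(d["confidence"],2)) for d in tip_of(c,n) if np.hypot(*(np.array(d["at"])-pr))<25])
  for n,o in dict(fr_bot=(-.029,-.025,0),fl_bot=(-.029,.025,0),bk_r_bot=(.004,-.025,0),bk_l_bot=(.004,.025,0)).items(): print(n,proj(PP,e+R@np.array(o)-[0,0,.072]))
a=cv2.resize(im[170:290,300:420,::-1],(400,400),interpolation=2); b=cv2.resize(im2[140:240,160:260,::-1],(400,400),interpolation=2)
cv2.imwrite("pics/c2.png",np.hstack([a,b]))
E
```

```text
carry 16.05 [ 0.5001 -0.1294  0.3301] 0.04913088667119369 46.574748158454895
hover 18.6333 [ 0.6252 -0.1759  0.2156] 0.04930816629925576 46.58117786049843
side test_tile [363.5158 222.0247] [([366.8, 225.3], 0.87)]
side test_tile_hole [366.7086 190.1654] [([368.9, 189.6], 0.69)]
side test_tile_foot [358.7815 223.5293] [([360.4, 225.4], 0.86)]
side square_tile_top [355.8601 253.9364] [([357.0, 253.0], 0.84)]
fr_bot [360.147  231.0028]
fl_bot [345.0782 220.3238]
bk_r_bot [372.8811 226.8275]
bk_l_bot [357.4961 216.4945]
scene test_tile [209.668 190.926] [([208.4, 193.3], 0.52)]
scene test_tile_hole [206.2921 174.5522] [([206.4, 172.8], 0.58)]
scene test_tile_foot [214.0233 189.9734] [([214.0, 189.2], 0.7)]
scene square_tile_top [217.0139 205.2969] [([216.3, 207.1], 0.8), ([212.4, 190.4], 0.69)]
fr_bot [217.9918 181.9677]
fl_bot [221.5501 195.6141]
bk_r_bot [206.6224 184.427 ]
bk_l_bot [209.9556 198.1791]
```

View pics/c2.png

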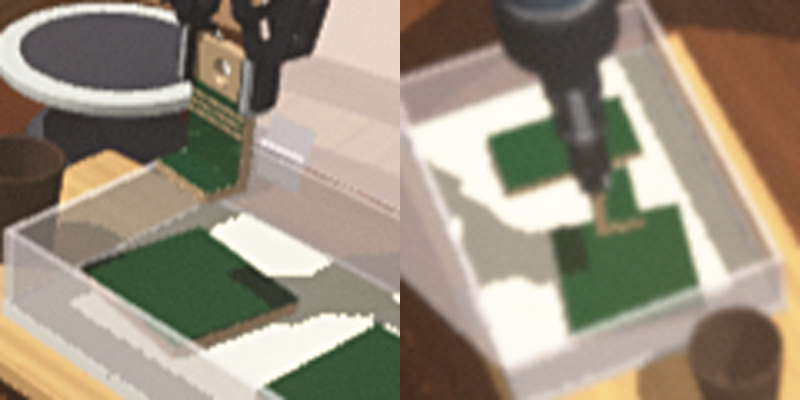

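The crop shows the tile upright over the square tile, edges parallel, with image offsets within about 1–2 px. I'll lower it in two steps.

```bash
python3 - <<'E'
from h import *
np.set_printoptions(precision=4,suppress=True)
st=lambda s:print(s,read_time_s(),np.array(read_eef_pos()),read_grasp_force(),read_ft_force())
movel([*G,.165],speed=.06); st("low"); movel([*G,.1505],speed=.03); pause(.5); st("end")
im,P=snap("side","pics/s3.png"); im2,S=snap("scene","pics/sc3.png")
e=np.array(read_eef_pos());R=Ro.from_euler('z',YAW,degrees=True).as_matrix()
for n,o in dict(fr_bot=(-.029,-.025,0),fl_bot=(-.029,.025,0),bk_r_bot=(.004,-.025,0)).items(): 
    p=e+R@np.array(o)-[0,0,.072]; print(n,(proj(P,p)-[310,190])*5,(proj(S,p)-[180,165])*5)
for sx in(-.05,.05):
  for sy in(-.05,.05):
    p=np.append(C,.067)+R@np.array([sx,sy,0]); print("sq",sx,sy,(proj(P,p)-[310,190])*5,(proj(S,p)-[180,165])*5)
a=cv2.resize(im[190:290,310:390,::-1],None,fx=5,fy=5,interpolation=2); b=cv2.resize(im2[165:240,180:240,::-1],None,fx=5,fy=5,interpolation=2)
b=cv2.copyMakeBorder(b,0,125,0,0,0)
cv2.imwrite("pics/c3.png",np.hstack([a,b]))
E
```

```text
low 20.1167 [ 0.6253 -0.1759  0.1655] 46.581341698765755 [-0.3827  0.2475 -1.5194]
end 21.25 [ 0.6249 -0.1759  0.1506] 46.58112533390522 [-0.7168 -0.358  -1.001 ]
fr_bot [237.5459 337.4896] [201.8729 151.1998]
fl_bot [165.2939 280.2731] [219.1756 217.9731]
bk_r_bot [299.2231 315.2611] [147.3594 163.2478]
sq -0.05 -0.05 [208.5882 415.4979] [249.487  118.2929]
sq -0.05 0.05 [ 68.1859 295.8536] [285.9674 250.3762]
sq 0.05 -0.05 [396.8142 344.457 ] [ 86.9878 153.9577]
sq 0.05 0.05 [247.4496 235.7258] [117.2899 289.018 ]
```

View pics/c3.png

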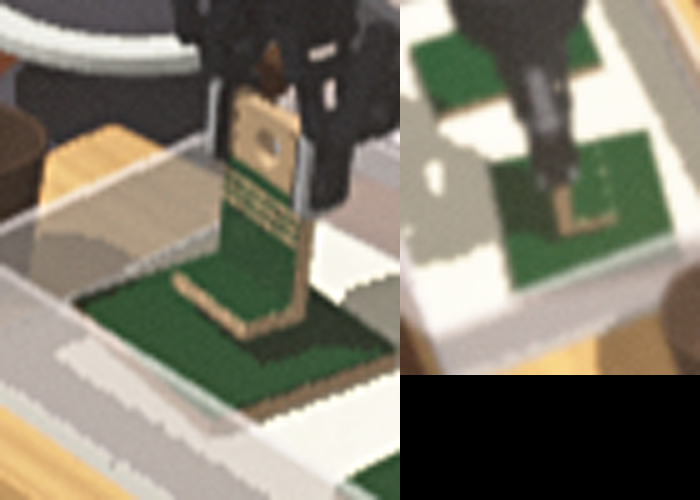

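The final crop shows the foot (side crop 245,338) hovering over the middle of the square tile, parallel to its edges, with a shadow gap below. Predicted and seen corners agree to within about 1–2 px, so I'm handing in.

```bash
python3 -c "
from bench import *
print(read_joint_vel(),sign_off(),read_time_s())"
```

```text
the job is handed in; nothing more can be done
the job is handed in; nothing more can be done
```

The job is handed in at about 21 s: the test tile is off its peg and held upright and still over the middle of the square tile, about 11 mm above the glaze and parallel to its edges; I saw no contact with the case, but no verdict came back.

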